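# Check a spring tensioner against its set mark

## Robot

A 6-joint arm with a two-finger parallel gripper is mounted at the origin on a cart in front of the work surface, level with it; the furniture and walls round the work are solid. World frame = base frame: x ahead of the robot, y to its left, z up, the work surface at z = 0. Lengths are in mm, angles in rad, forces in N, time in s.
With the tool pointing down it reaches from about 275 to 750 mm from the base axis. Payload 10.2 kg.
Tool frame: the origin (TCP) lies midway between the tips of the shut fingers; the grasp point (between the pads) lies 19 mm behind it; z points along the fingers, y is the line along which they close (so a half turn about z gives the same grasp; the last joint's range is limited). The gripper opens to 85 mm and grips with 20 to 120 N. Pads are 22 mm wide; open, the fingers measure 114 mm over their backs; the gripper's body (76 mm by 85 mm) begins 54 mm behind the grasp point. The pads swing forward as they close: fully open they stand 13 mm farther back than shut.
Start: joints at [-1.332, 0.313, 1.498, -0, 1.331, -0.223], TCP at [233.908, -470.019, 231.294] pointing down, gripper open.
Joint ranges: [-2.94, 2.94], [-0.97, 2.17], [0.19, 2.56], [-1.23, 4.37], [0.02, 3.11], [-2.88, 2.88]. Speed limits (rad/s): [2.39, 2.39, 3.01, 3.14, 3.14, 3.14].

## Interface

Orientations are given as a unit quaternion [w, x, y, z].
In Python, from rig import sense, capture, finish_job, find_in, place_of gives the robot as it stands. The module is installed in compiled form; this text tells all that it offers.
- The arm moves only by the shell command python3 -m jog 'ROWS' [FORCE]. ROWS is JSON, a list of rows, each an object of numbers: "tx", "ty", "tz": the shift along the tool's x, y, z in mm; "ax", "ay", "az": the turn, a rotation vector about the tool's x, y, z in rad; "jaw": the closure, from -1 (fully open) to 1 (shut), so that 0 is half open. In form: [{"tx": .., "ty": .., "tz": .., "ax": .., "ay": .., "az": .., "jaw": ..}, ...]. A call has 1 to 5 rows; each row shifts and turns the commanded pose from where the row before left it, along the tool's axes as they then stand; what a row does not reach is not made up. A row lasts 1/8 s, in which the tool goes at most 62.5 mm and 10.7 degrees, less where a joint would pass 70% of its speed; a pose out of reach is approached as far as the arm can. A call with a gripper value outside its range is refused whole. The fingers move at their own pace and stop on an object; FORCE is the grip in N (left out, the last holds). Time passes only in rows, so rows that do not move let the fingers close. It gives the time, the measured TCP pose, the force, the opening and the grip force at its end, in the units of the state.
- sense(): the state, without advancing time (a new reading comes with each control period).
- capture(name): name is "side" or "top" or "wrist"; returns a dict with "color" (384x512x3 uint8, red, green, blue), "depth" (384x512 float32, mm along the optical axis (not along the pixel's ray), 0 where there is no reading), "fx", "fy", "cx", "cy" (pixels), "k1" (the pictures are not rectified: a ray, as slopes to the right and down, at radius r is drawn at 1 + k1 r^2 times it, then the intrinsics apply), "camera_from_world" (4x4, takes a point from world to camera coordinates); the wrist camera has in their place "mount" (4x4, takes a point from camera to tool coordinates, whose origin is the TCP and whose axes are the flange's). Camera axes: x right, y up, looking along -z (the intrinsics and any distortion apply to the point x, -y, -z); pixel columns grow to the right and rows downward; lengths in mm; the calibration is good to about 2 mm. A picture is of the moment at which its call begins: read the wrist's pose just before it.
- finish_job(): hands the job in; it is judged then, once.
Trained networks look in the newest picture that a camera, given by its name, has taken for a name from the list of things; names that differ only in an ending like _2 or _b are one class to them, and where a whole thing is asked for, a point or a joint stands for the part that bears it (a point fixed in the world has none). Each returns a list of dicts, best first, with "conf" (0 to 1); they miss things now and then, are a little off and sometimes report something else, mostly with a low value. They report only what shows in the picture. A call takes as long as a camera call.
- find_in(query, camera): "centre" ([column, row] in pixels, amid what is visible of it).
- place_of(query, camera): "centre" ([column, row] in pixels: a listed point, or the origin of a listed thing).
The state is a dict: "time_s": time; "joints": joint angles; "dq": joint speeds; "tau": joint torques, N m; "eef_pos": TCP position; "ee_rot": TCP orientation; "force": force on the tool from outside, world axes, zero at the start; "wrist_torque": the same for the moment, N m; "grip_width": opening from 0.0 (shut) to 1.0 (fully open); "grip_force": force on a finger pad.
Only numpy, scipy, OpenCV 4.12 (cv2) and the standard library are available. Lean on these libraries where they do the work, as an engineer would, in place of code of your own. Each camera call takes 0.05 s, during which the arm holds its last target. There are 200 camera calls.

## Task

Check the spring tensioner on the test jig: slide the shutter by its knob one stop on, until it clicks with its window over the scale, so that the brass set tab shows. Then push the sprung arm by its roller until its pointer stands at the brass tab, hold it there for a second without running well past the tab, and ease the arm back to its rest without letting it snap. Leave the shutter at that stop and leave the other things lying there alone.

Things in the scene. Friction and masses are not known exactly. Their poses are not given: they have to be found in the camera images.
- jig: fixed test jig: plywood-topped box 220 (x) by 320 (y) by 72 mm tall. Origin: centre of its underside, on the bench; x points away from the robot at yaw 0, y left. Arm pivot at x -85 mm, y 0. Near the far edge: a scale, ticks each 0.1 rad; over it two guide rails (tops 93 mm above the bench) carry the shutter; behind it at x 134, y 4 mm a detent housing, top 104 mm above the bench
- tension_arm (a joint): angle of the sprung arm about its upright pivot, rad: 0 = at rest on its stop, pointing 0.45 rad right (jig -y) of jig +x; grows as the arm is pushed left (counter-clockwise from above); end of travel 0.85. The spring pushes back with about 3 N at the roller at rest, 13 N at 0.6 rad; let go above about 0.2 rad the arm snaps back
- pivot (a point): on the arm's pivot axis, 90 mm above the bench. Its x axis points along the arm from pivot to roller and pointer and turns with the arm
- roller (a point): centre of the top of the arm's black upright roller, 138 mm above the bench: a cylinder 30 mm across, its side free from 88 to 138 mm above the bench, 100 mm from the pivot axis. Push it sideways here
- pointer (a point): tip of the arm's thin dark pointer, 164 mm from the pivot axis, 82 mm above the bench; it runs over the scale and under the shutter
- set_tab: the brass set tab, 14 mm wide, fixed on the scale just outside the pointer's tip. Origin on the pivot axis 60 mm above the bench; its x axis points from the pivot through the middle of the tab, y to the left. Hidden under the shutter at the start
- tab_mark (a point): where the pointer's tip must come: 164 mm from the pivot axis on the middle line of the brass tab, same height as the pointer
- shutter (a joint): travel of the grey shutter plate, m: 0 = first stop (solid part over the tab), 0.060 = second stop (window over the tab), 0.120 = last stop (solid again). Grows as it slides right, towards jig -y. A sprung ball clicks into a notch at each stop, pulling in from about 4 mm; leaving a notch takes about 6 N, sliding between 1 to 3 N
- shutter_knob (a point): centre of the top of the shutter's aluminium knob, 127 mm above the bench: a cylinder 20 mm across standing up from the plate (96 to 127 mm above the bench; at its foot a flange 26 mm across, 3 mm thick)
- wax_tin: bystander: round flat tin, 66 mm across, 25 mm tall, origin at the centre of its underside; it lies on the jig's top, 72 mm above the bench
- cap_jar: bystander: small dark pot with a white cap, 38 mm across, 32 mm tall, origin at the centre of its underside; it lies on the jig's top, 72 mm above the bench
- hex_keys: bystander: folded hex key set, 26 by 85 by 22 mm, origin at the centre of its underside; it lies on the jig's top, 72 mm above the bench

How it is judged (in metres and radians):
On the way, in this order (a step that is already met when the one before it is completed fails the run):
1. the shutter sits in its second stop (within 3 mm) while the arm is still at rest (value of joint shutter between 0.057 and 0.063 m and value of joint tension_arm below 0.1 rad), for 0.3 s.
2. the pointer's tip stays within the brass tab's width (7 mm either side of its middle) for one second, with the shutter still at its second stop (distance between pointer and tab_mark below 0.007 m and value of joint shutter between 0.057 and 0.063 m), for 1 s.
At the end, for the whole second after the job is handed in: the arm is back at rest (within 0.03 rad) and still, and the shutter sits in its second stop (0.060 m, within 3 mm) (value of joint tension_arm below 0.03 rad and velocity of joint tension_arm below 0.05 rad/s and value of joint shutter between 0.057 and 0.063 m); the robot touches nothing.
It fails at once if the pointer runs more than 20 mm past the middle of the brass tab (y of pointer in the frame of set_tab above 0.02 m).
It fails at once if the arm snaps back (faster than 2 rad/s towards rest) (velocity of joint tension_arm below -2 rad/s).
It fails at once if a bystander is moved by more than 20 mm (distance of any of wax_tin, cap_jar, hex_keys from where it was at the start of the episode above 0.02 m).
It also fails if it takes over 56 s, if anything falls off the work surface, if the arm or the gripper's body presses on something with over 40 N, if the wrist force passes 120 N, or if a joint passes its speed limit or range.

## Working session

There is one attempt and no reset: what is moved stays moved. The work goes in short steps, Python scripts to look and compute and a shell command to move; the robot and the scene stay as the last step left them, time stands still between calls to the robot, and variables do not carry over. Pictures are saved under pics/ and viewed, at most 10 in all, crops included, and the job is handed in when it is done.

```bash
mkdir -p pics; cat > h.py <<'E'
import numpy as np, cv2
from rig import *
from scipy.spatial.transform import Rotation as R
def cam(name):
    s=sense(); c=capture(name)
    if name=="wrist":
        T=np.eye(4); q=s["ee_rot"]; T[:3,:3]=R.from_quat([q[1],q[2],q[3],q[0]]).as_matrix(); T[:3,3]=s["eef_pos"]
        c["wfc"]=T@c["mount"]
    else: c["wfc"]=np.linalg.inv(c["camera_from_world"])
    return c
def ray(c,px):
    x,y=(px[0]-c["cx"])/c["fx"],(px[1]-c["cy"])/c["fy"]
    rd=np.hypot(x,y); r=rd
    for _ in range(30): r=rd/(1+c["k1"]*r*r)
    k=r/rd if rd>0 else 1
    d=c["wfc"][:3,:3]@np.array([x*k,-y*k,-1]); return c["wfc"][:3,3],d
def atz(c,px,z):
    o,d=ray(c,px); return o+d*(z-o[2])/d[2]
def tri(rs):
    A=np.zeros((3,3));b=np.zeros(3)
    for o,d in rs:
        d=d/np.linalg.norm(d);P=np.eye(3)-np.outer(d,d);A+=P;b+=P@o
    p=np.linalg.solve(A,b)
    e=[np.linalg.norm((np.eye(3)-np.outer(d,d)/(d@d))@(p-o)) for o,d in rs]
    return p,max(e)
def save(c,f): cv2.imwrite("pics/"+f,c["color"][:,:,::-1])
E
cat > m.py <<'E'
from h import *
np.set_printoptions(precision=1,suppress=True)
cs={n:cam(n) for n in("side","top")}
for n in cs: save(cs[n],n+"0.png")
cv2.imwrite("pics/both.png",np.hstack([cs[n]["color"][:,:,::-1] for n in cs])[:, :])
Z=dict(jig=0,pivot=90,roller=138,pointer=82,set_tab=60,tab_mark=82,shutter_knob=127,wax_tin=72,cap_jar=72,hex_keys=72)
for q,z in Z.items():
    rs=[]
    for n,c in cs.items():
        l=place_of(q,n)
        if l:
            b=l[0]; rs.append(ray(c,b["centre"])); print(q,n,np.array(b["centre"]),round(b["conf"],2),atz(c,b["centre"],z))
    if len(rs)==2: print("   tri",*tri(rs))
s=sense();print(s)
E
python3 m.py
```

```text
jig side [271.6 247.6] 0.58 [560.9  87.2   0. ]
jig top [275.  187.1] 0.8 [557.1  70.4   0. ]
   tri [558.2  70.8   7.9] 2.4649432593167386
pivot side [224.8 201.2] 0.73 [475.9  93.6  90. ]
pivot top [270.4 223.9] 0.59 [474.6  81.6  90. ]
   tri [475.6  81.8  94.5] 1.3815646111185944
roller side [271. 190.] 0.78 [558.2  22.7 138. ]
roller top [302.1 173.8] 0.56 [557.   27.5 138. ]
   tri [557.8  27.3 136.2] 0.4534441609743798
pointer side [303.9 228. ] 0.75 [611.4  -2.8  82. ]
pointer top [313.3 150.3] 0.7 [612.8   1.   82. ]
   tri [612.5   0.9  80.5] 0.7087478725968611
tab_mark side [316.6 214.1] 0.53 [637.7  54.2  82. ]
shutter_knob side [316.7 186.8] 0.78 [637.5  68.5 127. ]
shutter_knob top [278.8 129. ] 0.89 [640.4  66.9 127. ]
   tri [638.7  66.9 128. ] 1.4081334395393494
wax_tin side [240.  193.3] 0.65 [498.8 181.5  72. ]
wax_tin top [212.3 213.6] 0.64 [495.2 188.3  72. ]
   tri [497.  188.8  69. ] 1.3943702192692582
cap_jar side [277.9 191.9] 0.8 [574.3 189.8  72. ]
cap_jar top [204.  169.4] 0.88 [578.4 205.3  72. ]
   tri [577.1 205.7  66.5] 2.392437084451039
hex_keys side [210.4 237.7] 0.75 [461.2 -19.3  72. ]
hex_keys top [328.  229.3] 0.8 [466.2 -24.8  72. ]
   tri [463.9 -24.7  74.9] 2.046050017098295
{'time_s': 1.1, 'joints': array([-1.3,  0.3,  1.5,  0. ,  1.3, -0.2]), 'dq': array([ 0., -0.,  0.,  0.,  0.,  0.]), 'tau': array([ -0. , -41.2, -26. ,  -0. ,   0. ,  -0. ]), 'eef_pos': array([ 233.9, -470. ,  231.3]), 'ee_rot': array([0. , 1. , 0.2, 0. ]), 'force': array([ 0.2,  0.1, -0. ]), 'wrist_torque': array([-0.,  0.,  0.]), 'grip_force': 0.0, 'grip_width': 0.9999621528781396}
```

View pics/top0.png

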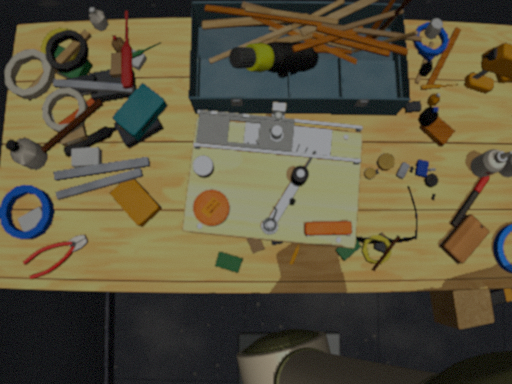

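View pics/side0.png

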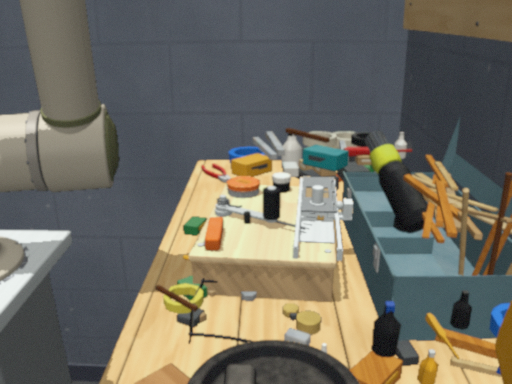

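```bash
python3 -c "
from rig import sense
import numpy as np
from scipy.spatial.transform import Rotation as R
q=sense()['ee_rot'];print(q.tolist());print(R.from_quat([q[1],q[2],q[3],q[0]]).as_matrix())"
```

```text
[2.15642107694841e-05, 0.9734608029022817, 0.22885380647917616, 2.796758048796698e-06]
[[ 8.95251871e-01  4.45560420e-01  1.53151721e-05]
 [ 4.45560421e-01 -8.95251870e-01 -4.07037304e-05]
 [-4.42503477e-06  4.32639253e-05 -9.99999999e-01]]
```

The top view shows the pivot at (270,224), the roller at (300,174), the knob at (277,131) and the detent housing at (279,107). The tin, jar and hex keys are clear of the roller and knob. The side view agrees, with the roller at (271,190) and the knob at (317,187). Next I move over the jig for wrist views.

```bash
python3 -m jog '[{"tx":53,"ty":-33,"tz":-12,"jaw":0},{"tx":53,"ty":-33,"tz":-12,"jaw":0},{"tx":53,"ty":-33,"tz":-12,"jaw":0},{"tx":53,"ty":-33,"tz":-12,"jaw":0},{"tx":53,"ty":-33,"tz":-12,"jaw":0}]' 30
python3 -m jog '[{"tx":53,"ty":-33,"tz":-12,"jaw":0},{"tx":53,"ty":-33,"tz":-12,"jaw":0},{"tx":53,"ty":-33,"tz":-12,"jaw":0},{"tx":53,"ty":-33,"tz":-12,"jaw":0},{"tx":53,"ty":-33,"jaw":0}]'
python3 -m jog '[{"az":0.18,"jaw":0},{"az":0.18,"jaw":0},{"az":0.18,"jaw":0},{"jaw":0},{"jaw":0}]'
cat > m2.py <<'E'
from h import *
import sys
np.set_printoptions(precision=1,suppress=True)
c=cam("wrist"); save(c,sys.argv[1]); print("cam",c["wfc"][:3,3], "eef",sense()["eef_pos"])
Z=dict(pivot=90,roller=138,pointer=82,tab_mark=82,shutter_knob=127,hex_keys=72,cap_jar=72)
for q,z in Z.items():
    for b in place_of(q,"wrist")[:1]: print(q,np.array(b["centre"]),round(b["conf"],2),atz(c,b["centre"],z))
E
python3 m2.py w1.png
```

```text
cam [ 309.  -433.3  372.7] eef [ 233.9 -470.   231.3]schema error: expected keys tx, ty, tz, ax, ay, az, jaw
schema error: expected keys tx, ty, tz, ax, ay, az, jaw
schema error: expected keys tx, ty, tz, ax, ay, az, jaw
```

```bash
python3 -m jog '[{"tx":53,"ty":-33,"tz":-12,"ax":0,"ay":0,"az":0,"jaw":0},{"tx":53,"ty":-33,"tz":-12,"ax":0,"ay":0,"az":0,"jaw":0},{"tx":53,"ty":-33,"tz":-12,"ax":0,"ay":0,"az":0,"jaw":0},{"tx":53,"ty":-33,"tz":-12,"ax":0,"ay":0,"az":0,"jaw":0},{"tx":53,"ty":-33,"tz":-12,"ax":0,"ay":0,"az":0,"jaw":0}]' 30
python3 -m jog '[{"tx":53,"ty":-33,"tz":-12,"ax":0,"ay":0,"az":0,"jaw":0},{"tx":53,"ty":-33,"tz":-12,"ax":0,"ay":0,"az":0,"jaw":0},{"tx":53,"ty":-33,"tz":-12,"ax":0,"ay":0,"az":0,"jaw":0},{"tx":53,"ty":-33,"tz":-12,"ax":0,"ay":0,"az":0,"jaw":0},{"tx":53,"ty":-33,"tz":0,"ax":0,"ay":0,"az":0,"jaw":0}]'
python3 -m jog '[{"tx":0,"ty":0,"tz":0,"ax":0,"ay":0,"az":0.18,"jaw":0},{"tx":0,"ty":0,"tz":0,"ax":0,"ay":0,"az":0.18,"jaw":0},{"tx":0,"ty":0,"tz":0,"ax":0,"ay":0,"az":0.18,"jaw":0},{"tx":0,"ty":0,"tz":0,"ax":0,"ay":0,"az":0,"jaw":0}]'
python3 m2.py w1.png
```

```text
time_s: 2.12
eef_pos: [395.5, -206.9, 290.9]
ee_rot: [0.0, 0.974, 0.229, 0.0]
force: [0.8, -0.4, -0.2]
grip_width: 0.503
grip_force: 0.0
time_s: 2.75
eef_pos: [557.4, 55.4, 338.5]
ee_rot: [0.0, 0.973, 0.229, 0.001]
force: [0.8, -1.0, 0.1]
grip_width: 0.498
grip_force: 0.0
time_s: 3.25
eef_pos: [556.4, 53.5, 337.4]
ee_rot: [-0.0, 0.999, -0.038, -0.0]
force: [-0.3, 1.3, 0.4]
grip_width: 0.498
grip_force: 0.0
cam [640.   46.6 478.8] eef [556.4  53.4 337.4]
pivot [235.7 221.4] 0.57 [475.4  81.2  90. ]
roller [275.9 158.1] 0.66 [561.7  29.8 138. ]
pointer [300.6  97.5] 0.93 [615.9  -4.5  82. ]
shutter_knob [231.3  77.4] 0.77 [642.9  68.  127. ]
hex_keys [321.9 216.8] 0.97 [465.5 -28.   72. ]
cap_jar [126.9 139.7] 0.93 [583.2 202.9  72. ]
```

View pics/w1.png

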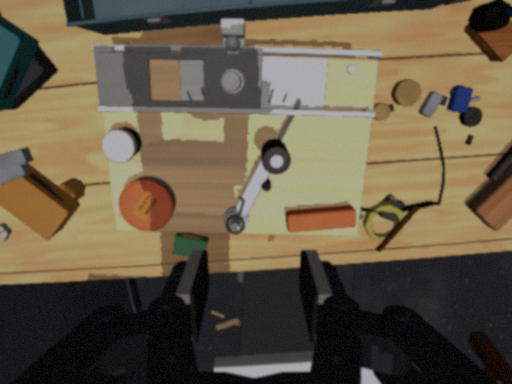

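The wrist view shows the knob at (232,79), the window to its left at (165,78), the roller at (276,156), the pointer tip at (299,99) and the near rail from (100,109) to (372,115). I work out the jig yaw and knob position from this view and the earlier ones.

```bash
python3 - <<'E'
from h import *
np.set_printoptions(precision=2,suppress=True)
c=cam("wrist"); t=cam("top"); sd=cam("side")
for a,b in [((100,109),(372,115)),((100,46.5),(380,54))]:
    A,B=atz(c,a,93),atz(c,b,93); d=A-B; print("rail",A,B,"yaw",np.arctan2(-d[0],d[1]))
for q in("shutter_knob","roller","pivot","pointer","tab_mark"):
    rs=[]
    for n,k in(("wrist",c),("top",t),("side",sd)):
        l=place_of(q,n)
        if l and l[0]["conf"]>.5: rs.append(ray(k,l[0]["centre"]))
    if len(rs)>1: print(q,*tri(rs))
q=sense()["ee_rot"];print(R.from_quat([q[1],q[2],q[3],q[0]]).as_matrix()[:2])
E
```

```text
rail [622.73 218.6   93.  ] [592.18 -81.91  93.  ] yaw -0.10130001375895861
rail [686.84 205.41  93.  ] [655.7  -89.25  93.  ] yaw -0.10531394612060956
shutter_knob [636.9   69.95 121.95] 5.628015580201944
roller [558.91  28.82 135.96] 1.5285757237003297
pointer [613.38  -0.69  80.73] 0.9196414709625782
[[ 1.   -0.08 -0.  ]
 [-0.08 -1.    0.  ]]
```

```bash
python3 -m jog '[{"tx":41.4,"ty":-10.3,"tz":30,"ax":0,"ay":0,"az":0,"jaw":0},{"tx":41.4,"ty":-10.2,"tz":40,"ax":0,"ay":0,"az":0.024,"jaw":0},{"tx":0,"ty":0,"tz":50,"ax":0,"ay":0,"az":0,"jaw":0},{"tx":0,"ty":0,"tz":50,"ax":0,"ay":0,"az":0,"jaw":0},{"tx":0,"ty":0,"tz":0,"ax":0,"ay":0,"az":0,"jaw":0}]'
python3 m2.py w2.png
```

```text
time_s: 5.18
eef_pos: [638.9, 67.5, 164.1]
ee_rot: [-0.0, 0.999, -0.051, -0.004]
force: [0.0, 0.2, 0.6]
grip_width: 0.496
grip_force: 0.0
cam [723.4  58.4 304.9] eef [640.4  67.4 167.6]
pivot [375.8 366.9] 0.52 [488.5 -19.2  90. ]
pointer [354.5 226.5] 0.89 [614.8  -3.   82. ]
shutter_knob [250.2 232.7] 0.9 [639.1  68.9 127. ]
hex_keys [373.6 369.4] 0.49 [466.  -23.8  72. ]
cap_jar [ 92.6 279.8] 0.76 [584.2 202.3  72. ]
```

View pics/w2.png

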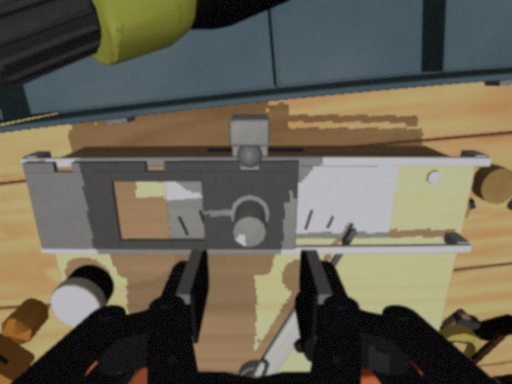

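The knob, at (249,232) in this view, sits between the fingers; the tool is centred within 2 mm. I lower it and close.

```bash
python3 -m jog '[{"tx":-1,"ty":-1,"tz":32,"ax":0,"ay":0,"az":0,"jaw":0},{"tx":0,"ty":0,"tz":32,"ax":0,"ay":0,"az":0,"jaw":0},{"tx":0,"ty":0,"tz":0,"ax":0,"ay":0,"az":0,"jaw":0},{"tx":0,"ty":0,"tz":0,"ax":0,"ay":0,"az":0,"jaw":0.6},{"tx":0,"ty":0,"tz":0,"ax":0,"ay":0,"az":0,"jaw":0.9}]' 30
python3 -m jog '[{"tx":0,"ty":0,"tz":0,"ax":0,"ay":0,"az":0,"jaw":0.9},{"tx":0,"ty":0,"tz":0,"ax":0,"ay":0,"az":0,"jaw":0.9}]' 30
```

```text
time_s: 6.2
eef_pos: [640.6, 69.4, 105.6]
ee_rot: [-0.001, 0.999, -0.051, 0.002]
force: [1.2, 4.5, 3.1]
grip_width: 0.222
grip_force: 29.7
time_s: 6.45
eef_pos: [640.6, 69.4, 105.6]
ee_rot: [-0.001, 0.999, -0.051, 0.002]
force: [0.8, 5.1, 3.7]
grip_width: 0.221
grip_force: 29.8
```

Gripped on a width of about 19 mm, which matches the knob. Now I slide 60 mm along jig -y.

```bash
python3 -m jog '[{"tx":0,"ty":12,"tz":0,"ax":0,"ay":0,"az":0,"jaw":0.9},{"tx":0,"ty":12,"tz":0,"ax":0,"ay":0,"az":0,"jaw":0.9},{"tx":0,"ty":12,"tz":0,"ax":0,"ay":0,"az":0,"jaw":0.9},{"tx":0,"ty":12,"tz":0,"ax":0,"ay":0,"az":0,"jaw":0.9},{"tx":0,"ty":10,"tz":0,"ax":0,"ay":0,"az":0,"jaw":0.9}]'
python3 -m jog '[{"tx":0,"ty":0,"tz":0,"ax":0,"ay":0,"az":0,"jaw":0.9},{"tx":0,"ty":0,"tz":0,"ax":0,"ay":0,"az":0,"jaw":0.9}]'
```

```text
time_s: 7.08
eef_pos: [634.7, 10.4, 105.6]
ee_rot: [-0.0, 0.999, -0.051, 0.002]
force: [4.3, 23.6, 6.5]
grip_width: 0.22
grip_force: 31.4
time_s: 7.32
eef_pos: [634.7, 10.3, 105.6]
ee_rot: [0.0, 0.999, -0.051, 0.002]
force: [0.4, 1.5, 7.1]
grip_width: 0.22
grip_force: 30.8
```

```bash
python3 -m jog '[{"tx":0,"ty":0,"tz":0,"ax":0,"ay":0,"az":0,"jaw":0},{"tx":0,"ty":0,"tz":0,"ax":0,"ay":0,"az":0,"jaw":0},{"tx":0,"ty":0,"tz":-50,"ax":0,"ay":0,"az":0,"jaw":0},{"tx":0,"ty":0,"tz":-50,"ax":0,"ay":0,"az":0,"jaw":0},{"tx":-30,"ty":20,"tz":-50,"ax":0,"ay":0,"az":0,"jaw":0}]'
python3 -m jog '[{"tx":-40,"ty":30,"tz":0,"ax":0,"ay":0,"az":0,"jaw":1},{"tx":-30,"ty":20,"tz":0,"ax":0,"ay":0,"az":0,"jaw":1},{"tx":0,"ty":0,"tz":0,"ax":0,"ay":0,"az":0,"jaw":1},{"tx":0,"ty":0,"tz":0,"ax":0,"ay":0,"az":0,"jaw":1}]'
python3 m2.py w3.png
```

```text
time_s: 7.95
eef_pos: [601.9, -5.9, 254.5]
ee_rot: [0.0, 0.999, -0.05, -0.0]
force: [0.2, 0.1, -1.0]
grip_width: 0.504
grip_force: 0.0
time_s: 8.45
eef_pos: [527.6, -48.6, 253.6]
ee_rot: [0.0, 0.999, -0.051, 0.0]
force: [0.7, 0.1, -0.5]
grip_width: -0.001
grip_force: 0.0
cam [611.  -57.6 395. ] eef [527.7 -48.4 253.3]
pivot [131.2 237.3] 0.98 [476.2  77.7  90. ]
roller [150.7 164.5] 0.95 [556.8  27.7 138. ]
tab_mark [124.1  64.6] 0.52 [635.1  52.5  82. ]
hex_keys [235.  226.9] 0.92 [469.1 -23.9  72. ]
```

View pics/w3.png

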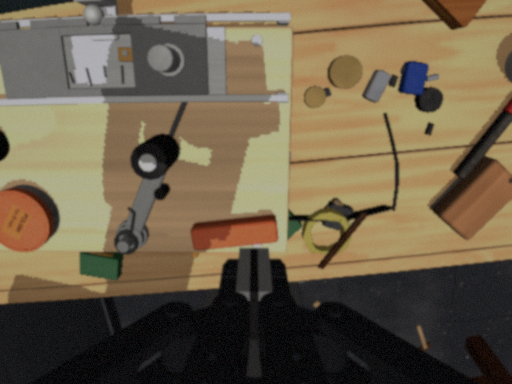

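The shutter is in its second stop: the brass tab shows in the window at (125,54), beside the knob at (165,60). The roller is at (157,155) and the pivot at (127,240). I turn the closed fingers to line up with the arm, lower them to the right of the roller and check.

```bash
python3 -m jog '[{"tx":2,"ty":-36,"tz":0,"ax":0,"ay":0,"az":0,"jaw":1},{"tx":0,"ty":0,"tz":40,"ax":0,"ay":0,"az":0.15,"jaw":1},{"tx":0,"ty":0,"tz":0,"ax":0,"ay":0,"az":0.15,"jaw":1},{"tx":0,"ty":0,"tz":0,"ax":0,"ay":0,"az":0.15,"jaw":1},{"tx":0,"ty":0,"tz":0,"ax":0,"ay":0,"az":0,"jaw":1}]'
python3 -m jog '[{"tx":0,"ty":0,"tz":40,"ax":0,"ay":0,"az":0,"jaw":1},{"tx":0,"ty":0,"tz":40,"ax":0,"ay":0,"az":0,"jaw":1},{"tx":0,"ty":0,"tz":37,"ax":0,"ay":0,"az":0,"jaw":1},{"tx":0,"ty":0,"tz":0,"ax":0,"ay":0,"az":0,"jaw":1},{"tx":0,"ty":0,"tz":0,"ax":0,"ay":0,"az":0,"jaw":1}]'
cat > m3.py <<'E'
from h import *
import sys
np.set_printoptions(precision=3,suppress=True)
c=cam("wrist"); save(c,sys.argv[1]); s=sense(); print("eef",s["eef_pos"],s["force"])
q=s["ee_rot"];X=R.from_quat([q[1],q[2],q[3],q[0]]).as_matrix()[:,0];print("yaw",np.arctan2(X[1],X[0]))
P=np.array([475,81])
for n in("wrist","top","side"):
    k=c if n=="wrist" else cam(n)
    for t,z in(("roller",138),("pointer",82),("tab_mark",82)):
        for b in place_of(t,n)[:1]:
            p=atz(k,b["centre"],z); d=p[:2]-P; print(n,t,np.array(b["centre"]),round(b["conf"],2),p[:2],"r",np.hypot(*d),"ang",np.arctan2(d[1],d[0]))
E
python3 m3.py w4.png
```

```text
time_s: 9.48
eef_pos: [532.8, -13.0, 213.4]
ee_rot: [-0.0, 0.962, -0.272, -0.0]
force: [-0.4, -0.1, -0.3]
grip_width: -0.001
grip_force: 0.0
time_s: 10.1
eef_pos: [533.6, -13.2, 98.0]
ee_rot: [-0.0, 0.962, -0.272, 0.001]
force: [0.7, -1.2, 0.9]
grip_width: -0.002
grip_force: 0.0
eef [533.704 -13.218  98.244] [ 0.031 -0.869  0.897]
yaw -0.5511205631595489
wrist roller [121.2 324. ] 0.8 [558.533  28.018] r 98.91844915431773 ang -0.56523047622096
top roller [301.6 174.1] 0.63 [556.44   28.356] r 96.97340258750974 ang -0.5738569175800048
top tab_mark [274.7 187.2] 0.71 [542.948  73.366] r 68.37562739838476 ang -0.1118802705906323
side roller [273.5 186.9] 0.83 [562.48  37.47] r 97.7113875032974 ang -0.4617227021906147
side pointer [305.2 227.4] 0.75 [613.73   -0.529] r 160.91343784970798 ang -0.5313123605863473
```

View pics/w4.png

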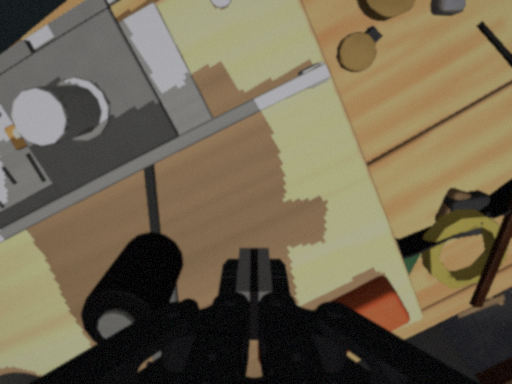

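The closed fingers, at (255,280), stand right of the roller at (135,285). The tab edge is at (15,135) and the knob at (45,115). I advance to contact.

```bash
python3 -m jog '[{"tx":0,"ty":-7,"tz":0,"ax":0,"ay":0,"az":0,"jaw":1},{"tx":0,"ty":-7,"tz":0,"ax":0,"ay":0,"az":0,"jaw":1},{"tx":0,"ty":0,"tz":0,"ax":0,"ay":0,"az":0,"jaw":1}]'
python3 -m jog '[{"tx":0,"ty":-3,"tz":0,"ax":0,"ay":0,"az":0,"jaw":1},{"tx":0,"ty":-3,"tz":0,"ax":0,"ay":0,"az":0,"jaw":1},{"tx":0,"ty":0,"tz":0,"ax":0,"ay":0,"az":0,"jaw":1}]'
python3 -m jog '[{"tx":0,"ty":-3,"tz":0,"ax":0,"ay":0,"az":0,"jaw":1},{"tx":0,"ty":0,"tz":0,"ax":0,"ay":0,"az":0,"jaw":1}]'
```

```text
time_s: 11.08
eef_pos: [540.4, -0.6, 96.5]
ee_rot: [-0.0, 0.962, -0.272, 0.0]
force: [0.3, -1.2, 1.1]
grip_width: -0.0
grip_force: 0.2
time_s: 11.45
eef_pos: [543.5, 3.9, 96.6]
ee_rot: [0.0, 0.962, -0.273, 0.0]
force: [-0.8, -3.3, 2.0]
grip_width: 0.001
grip_force: 2.0
time_s: 11.7
eef_pos: [545.1, 6.4, 96.7]
ee_rot: [0.0, 0.962, -0.273, 0.0]
force: [-0.2, -5.1, 3.3]
grip_width: -0.002
grip_force: 2.5
```

In contact. I push along the arc.

```bash
python3 -m jog '[{"tx":1.1,"ty":-4,"tz":0,"ax":0,"ay":0,"az":-0.04,"jaw":1},{"tx":1.1,"ty":-4,"tz":0,"ax":0,"ay":0,"az":-0.04,"jaw":1},{"tx":1.1,"ty":-4,"tz":0,"ax":0,"ay":0,"az":-0.04,"jaw":1},{"tx":1.1,"ty":-4,"tz":0,"ax":0,"ay":0,"az":-0.04,"jaw":1},{"tx":1.1,"ty":-4,"tz":0,"ax":0,"ay":0,"az":-0.04,"jaw":1}]'
python3 -m jog '[{"tx":1.1,"ty":-4,"tz":0,"ax":0,"ay":0,"az":-0.04,"jaw":1},{"tx":0.6,"ty":-2,"tz":0,"ax":0,"ay":0,"az":-0.02,"jaw":1},{"tx":0,"ty":0,"tz":0,"ax":0,"ay":0,"az":0,"jaw":1}]'
python3 m3.py w5.png
```

```text
time_s: 12.32
eef_pos: [558.6, 21.3, 96.6]
ee_rot: [0.001, 0.985, -0.175, -0.0]
force: [-3.2, -8.2, 4.4]
grip_width: 0.005
grip_force: 4.1
time_s: 12.7
eef_pos: [562.1, 26.4, 96.6]
ee_rot: [0.0, 0.989, -0.145, -0.0]
force: [-3.3, -7.4, 4.3]
grip_width: -0.001
grip_force: 4.0
eef [562.111  26.399  96.621] [-3.437 -6.507  5.035]
yaw -0.29199367230601103
wrist pointer [168.3 125.7] 0.89 [634.304  44.476] r 163.4376918942634 ang -0.22537544977371635
wrist tab_mark [149.3 127.4] 0.9 [636.147  53.034] r 163.55536149942515 ang -0.1718310075752253
top tab_mark [272.8 182.6] 0.6 [551.528  76.827] r 76.64153112684787 ang -0.05447668840155859
side roller [280.  184.1] 0.7 [573.637  51.296] r 103.01211201476652 ang -0.2925030280282372
```

View pics/w5.png

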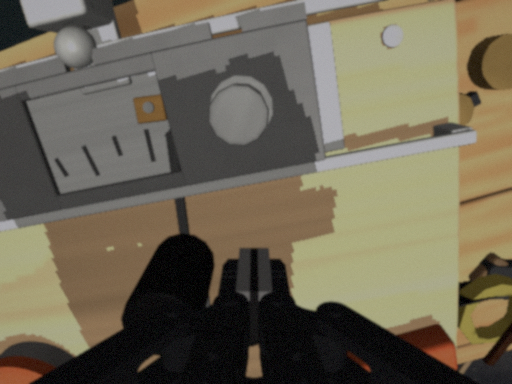

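The tab is at (150,108) in the window. The pointer runs up from (182,215) to its tip near (168,126), hidden just short of the window's right edge. About 0.054 rad is left, so I step on and check.

```bash
python3 -m jog '[{"tx":0.7,"ty":-2.6,"tz":0,"ax":0,"ay":0,"az":-0.026,"jaw":1},{"tx":0.7,"ty":-2.6,"tz":0,"ax":0,"ay":0,"az":-0.026,"jaw":1},{"tx":0,"ty":0,"tz":0,"ax":0,"ay":0,"az":0,"jaw":1}]'
python3 m3.py w6.png
```

```text
time_s: 13.68
eef_pos: [564.9, 30.9, 96.6]
ee_rot: [0.001, 0.993, -0.12, -0.0]
force: [-4.4, -8.0, 4.6]
grip_width: -0.002
grip_force: 4.3
eef [564.84   30.832  96.606] [-4.374 -8.54   5.166]
yaw -0.24004884539951984
wrist pointer [170.5 127.9] 0.7 [634.791  51.963] r 162.40774289871746 ang -0.17975668659926683
wrist tab_mark [164.5 129.1] 0.85 [634.943  54.781] r 162.07798764668163 ang -0.1624794031847902
side roller [280.4 181. ] 0.91 [574.783  67.096] r 100.74759226488779 ang -0.13845405038180805
```

View pics/w6.png

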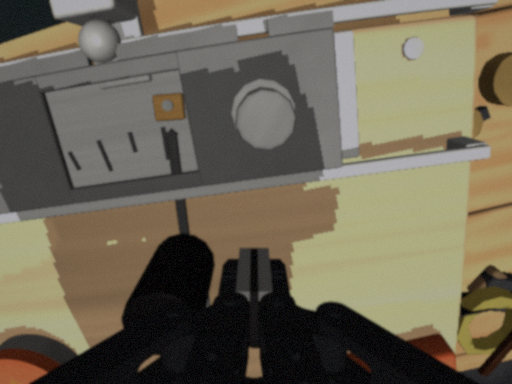

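The pointer now shows in the window with its tip at (171,128), nearly in line with the tab at (169,107). I give it the last 2 mm, then hold for 1.5 s.

```bash
python3 -m jog '[{"tx":0.4,"ty":-1.4,"tz":0,"ax":0,"ay":0,"az":-0.014,"jaw":1},{"tx":0,"ty":0,"tz":0,"ax":0,"ay":0,"az":0,"jaw":1},{"tx":0,"ty":0,"tz":0,"ax":0,"ay":0,"az":0,"jaw":1},{"tx":0,"ty":0,"tz":0,"ax":0,"ay":0,"az":0,"jaw":1},{"tx":0,"ty":0,"tz":0,"ax":0,"ay":0,"az":0,"jaw":1}]'
python3 m3.py w7.png
python3 -m jog '[{"tx":0,"ty":0,"tz":0,"ax":0,"ay":0,"az":0,"jaw":1},{"tx":0,"ty":0,"tz":0,"ax":0,"ay":0,"az":0,"jaw":1},{"tx":0,"ty":0,"tz":0,"ax":0,"ay":0,"az":0,"jaw":1},{"tx":0,"ty":0,"tz":0,"ax":0,"ay":0,"az":0,"jaw":1},{"tx":0,"ty":0,"tz":0,"ax":0,"ay":0,"az":0,"jaw":1}]'
python3 -m jog '[{"tx":0,"ty":0,"tz":0,"ax":0,"ay":0,"az":0,"jaw":1},{"tx":0,"ty":0,"tz":0,"ax":0,"ay":0,"az":0,"jaw":1},{"tx":0,"ty":0,"tz":0,"ax":0,"ay":0,"az":0,"jaw":1},{"tx":0,"ty":0,"tz":0,"ax":0,"ay":0,"az":0,"jaw":1}]'
```

```text
time_s: 14.9
eef_pos: [565.5, 32.0, 96.6]
ee_rot: [0.001, 0.994, -0.113, -0.0]
force: [-4.5, -8.6, 4.5]
grip_width: -0.003
grip_force: 4.3
eef [565.535  32.035  96.634] [-3.662 -9.043  5.86 ]
yaw -0.226128892046604
wrist pointer [171.9 124.8] 0.9 [636.346  53.026] r 163.75306530491653 ang -0.17167466381481913
wrist tab_mark [173.8 125.5] 0.61 [635.847  52.279] r 163.3906995238816 ang -0.1766994119323224
side roller [278.9 179.5] 0.77 [572.428  74.941] r 97.61599181155526 ang -0.06210638478330829
time_s: 16.12
eef_pos: [565.5, 32.0, 96.6]
ee_rot: [0.001, 0.994, -0.113, -0.0]
force: [-4.9, -8.3, 4.4]
grip_width: -0.0
grip_force: 4.3
time_s: 16.62
eef_pos: [565.5, 32.0, 96.6]
ee_rot: [0.001, 0.994, -0.113, -0.0]
force: [-3.6, -8.2, 4.8]
grip_width: 0.001
grip_force: 4.3
```

View pics/w7.png

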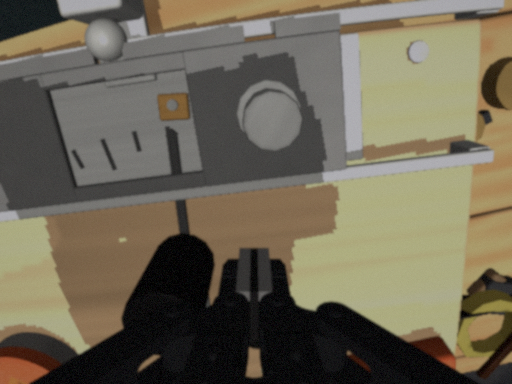

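The pointer tip at (172,126) lies on the middle line of the tab at (173,107), and has been held there well over a second. I ease back along the same arc.

```bash
python3 -m jog '[{"tx":-1.1,"ty":4,"tz":0,"ax":0,"ay":0,"az":0.04,"jaw":1},{"tx":-1.1,"ty":4,"tz":0,"ax":0,"ay":0,"az":0.04,"jaw":1},{"tx":-1.1,"ty":4,"tz":0,"ax":0,"ay":0,"az":0.04,"jaw":1},{"tx":-1.1,"ty":4,"tz":0,"ax":0,"ay":0,"az":0.04,"jaw":1},{"tx":-1.1,"ty":4,"tz":0,"ax":0,"ay":0,"az":0.04,"jaw":1}]'
python3 -m jog '[{"tx":-1.1,"ty":4,"tz":0,"ax":0,"ay":0,"az":0.04,"jaw":1},{"tx":-1.1,"ty":4,"tz":0,"ax":0,"ay":0,"az":0.04,"jaw":1},{"tx":-1.1,"ty":4,"tz":0,"ax":0,"ay":0,"az":0.04,"jaw":1},{"tx":0,"ty":2,"tz":0,"ax":0,"ay":0,"az":0,"jaw":1},{"tx":0,"ty":2,"tz":0,"ax":0,"ay":0,"az":0,"jaw":1}]'
python3 -m jog '[{"tx":0,"ty":2,"tz":0,"ax":0,"ay":0,"az":0,"jaw":1},{"tx":0,"ty":2,"tz":0,"ax":0,"ay":0,"az":0,"jaw":1},{"tx":0,"ty":3,"tz":0,"ax":0,"ay":0,"az":0,"jaw":1},{"tx":0,"ty":6,"tz":0,"ax":0,"ay":0,"az":0,"jaw":1},{"tx":0,"ty":6,"tz":0,"ax":0,"ay":0,"az":0,"jaw":1}]'
python3 -m jog '[{"tx":0,"ty":0,"tz":-50,"ax":0,"ay":0,"az":0,"jaw":1},{"tx":0,"ty":0,"tz":-50,"ax":0,"ay":0,"az":0,"jaw":1},{"tx":-20,"ty":10,"tz":-40,"ax":0,"ay":0,"az":0,"jaw":1},{"tx":0,"ty":0,"tz":0,"ax":0,"ay":0,"az":0,"jaw":1},{"tx":0,"ty":0,"tz":0,"ax":0,"ay":0,"az":0,"jaw":1}]'
python3 m3.py w8.png
```

```text
time_s: 17.25
eef_pos: [554.0, 15.3, 96.5]
ee_rot: [0.0, 0.977, -0.212, -0.001]
force: [-4.1, -3.9, 4.7]
grip_width: -0.001
grip_force: 3.4
time_s: 17.88
eef_pos: [543.5, 3.3, 96.5]
ee_rot: [-0.0, 0.963, -0.27, -0.001]
force: [-6.0, 0.2, 6.5]
grip_width: 0.006
grip_force: 3.0
time_s: 18.5
eef_pos: [534.1, -13.7, 96.3]
ee_rot: [-0.0, 0.963, -0.27, -0.0]
force: [0.4, 0.0, 0.1]
grip_width: -0.005
grip_force: 0.0
time_s: 19.12
eef_pos: [511.8, -11.7, 235.6]
ee_rot: [-0.0, 0.963, -0.27, -0.001]
force: [0.2, -0.4, -0.8]
grip_width: 0.0
grip_force: 0.0
eef [511.796 -11.673 235.16 ] [0.406 0.111 0.674]
yaw -0.5463883164445851
wrist roller [171.7 172.1] 0.76 [559.538  28.101] r 99.72415317872372 ang -0.5591322612186727
wrist pointer [165.  160.8] 0.55 [565.366  46.798] r 96.62182292820603 ang -0.3618183296254289
wrist tab_mark [108.7  93.8] 0.73 [637.038  53.672] r 164.32610198601117 ang -0.16707890814871443
top roller [299.5 172.8] 0.91 [558.724  31.963] r 97.02751563394177 ang -0.5298342613453851
top pointer [274.2 185.6] 0.73 [545.93   74.273] r 71.24785176150704 ang -0.09455719904058005
top tab_mark [284.1 140.4] 0.59 [631.699  55.403] r 158.77582605655954 ang -0.16192323804802095
side roller [269.4 186.7] 0.68 [555.703  38.415] r 91.24960958103759 ang -0.48554201278999776
side pointer [307.  228.1] 0.7 [616.433  -3.21 ] r 164.60445031570862 ang -0.5370360049805863
```

View pics/w8.png

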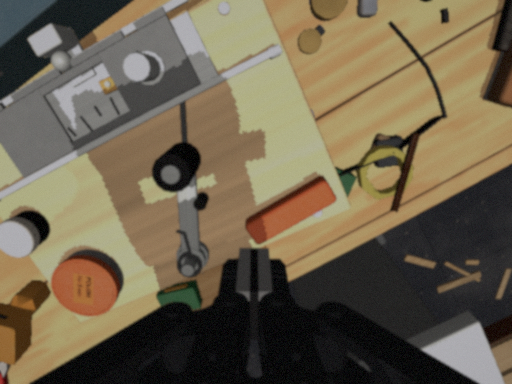

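The arm is back at rest (roller at (175,167), within about 1 mm of its first measured position). The tab still shows in the window at (108,85), the bystanders haven't moved and the tool is clear.

```bash
python3 -c "from rig import *;print(finish_job())"
```

```text
the job is handed in; nothing more can be done
None
```

The job is handed in: the shutter was left at its second stop, the pointer was held on the brass tab for over a second, and the arm was eased back to rest with the bystanders untouched; the hand-in call gave no verdict.

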